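# Bring the tray of loose solenoid valves to the valve-body stand

## Robot

A 6-joint arm with a two-finger parallel gripper is mounted at the origin on the work surface. World frame = base frame: x ahead of the robot, y to its left, z up, the work surface at z = 0. Lengths are in mm, angles in rad, forces in N, time in s.
With the tool pointing down it reaches from about 350 to 875 mm from the base axis. Payload 4.2 kg.
Tool frame: the origin (TCP) lies where the fingers leave the gripper's body, on its centre line; the fingertips stand 73 mm ahead of it and the grasp point (between the pads) lies 54 mm ahead of it (bot.grip_depth is the distance from the TCP to the grasp point, in mm); z points along the fingers, y is the direction in which the jaws open and shut (so a half turn about z gives the same grasp; the last joint's range is limited). The gripper opens to 85 mm and grips with 20 to 120 N. Pads are 22 mm wide; open, the fingers measure 114 mm over their backs; the gripper's body (76 mm by 85 mm) begins 54 mm behind the grasp point. The pads swing forward as they close: fully open they stand 13 mm farther back than shut.
Start: joints at [1.396, 0.385, 0.008, 0, -1.194, -0.259], TCP at [262.668, 567.103, 303.912] pointing down, gripper open.
Joint ranges: [-3.14, 3.14], [-1.21, 2.06], [-1.07, 1.41], [-3.16, 2.05], [-2.99, -0.16], [-3.1, 3.1]. Speed limits (rad/s): [2.79, 2.79, 3.14, 3.14, 3.14, 3.14].

## Interface

Orientations are given as a 3x3 rotation matrix whose columns are the frame's x, y, z axes.
In Python, from plant import bot gives the robot as it stands.
- The arm moves only by the shell command python3 -m crank 'ROWS'. ROWS is JSON, a list of rows, each a list of 3 entries, a list of its own where there are three numbers: the shift along the tool's x, y, z normalised to -1 to 1, where 1 is 0.15 m, then the turn, a rotation vector about the tool's x, y, z normalised to -1 to 1, where 1 is pi/4 rad, then the opening, from -1 (shut) to 1 (fully open), so that 0 is half open. A call has exactly 10 rows; each row is the pose to reach, as a shift and turn from the pose measured when the call began, along the tool's axes at that moment; what a row does not reach only later rows make up. A row lasts 1/12 s, in which the tool goes at most 41.7 mm and 7.16 degrees, less where a joint would pass 70% of its speed; a pose out of reach is approached as far as the arm can. A call with a number of a shift or a turn outside -1 to 1 is refused whole. A call with a gripper value outside its range is refused whole. The fingers move at their own pace and stop on an object; the grip force is fixed at half the most. Time passes only in rows, so rows that repeat a pose let the fingers close, or fill a call up. It gives the time, the measured TCP pose, the force and the opening at its end, in the units of the state.
- bot.get_obs(): the state, without advancing time (a new reading comes with each control period).
- bot.capture(name): name is "scene" or "top" or "wrist"; returns the picture (400x640x3 uint8, blue, green, red); there is no depth.
- bot.camera_model(name): a dict with "fov_y" (degrees; the focal length in pixels is half the picture's height over the tangent of half this angle, whatever the lens; pixels are square), "cx", "cy" (the principal point, pixels), "eye" and "rotation" of the camera in the world. Camera axes: x right, y down, z forward; pixel columns grow to the right and rows downward; lengths in mm; the calibration is good to about 2 mm. The wrist camera is an equidistant fisheye: a pixel r from the principal point sees the ray r / f radians off the axis. A picture is of the moment at which its call begins: read the wrist's pose just before it. camera_model takes no time and is no camera call; for the wrist camera it gives the pose at the moment of the call.
- bot.job_done(): hands the job in, once; it reports no verdict.
Trained networks look in the newest picture that a camera, given by its name, has taken for a name from the list of things; names that differ only in an ending like _2 or _b are one class to them, and where a whole thing is asked for, a point or a joint stands for the part that bears it (a point fixed in the world has none). Each returns a list of dicts, best first, with "conf" (0 to 1); they miss things now and then, are a little off and sometimes report something else, mostly with a low value. They report only what shows in the picture. A call takes as long as a camera call. They do not tell look-alikes from the thing itself.
- bot.spot_in(label, camera): "bbox" ([left, top, right, bottom] in pixels, round what is visible of it).
The state is a dict: "time": time; "joints": joint angles; "qd": joint speeds; "joint_torque": joint torques, N m; "ee_pos": TCP position; "ee_rot": TCP orientation; "force": force on the tool from outside, world axes, zero at the start; "ft_torque": the same for the moment, N m; "width": finger opening in mm.
Only numpy, scipy, OpenCV 4.12 (cv2) and the standard library are available. Lean on these libraries where they do the work, as an engineer would, in place of code of your own. Each camera call takes 0.05 s, during which the arm holds its last target. There are 200 camera calls.

## Task

Two look-alike grey handled trays stand on the gearbox repair bench; lift the one with the two loose solenoid valves in it by its handle, carry it level so that neither valve comes out, and set it down gently (do not drop it) on the black rubber mat of the low stand that carries the valve body. It should stand flat on the mat, centred and squared up with it, long side along long side, either way round, with both valves still inside, and be let go.

Things in the scene. Friction and masses are not known exactly. Their poses are not given: they have to be found in the camera images.
- tray: open grey tray holding the two valves (its twin holds a bearing ring). Box 150 (x) by 100 (y) mm, walls 30 mm high, walls and floor 4 mm thick; 0.22 kg empty. Fixed handle: a straight bar over the middle along y, 14 mm thick in x, 72 to 90 mm above the underside, 100 mm long, on uprights at y = +-47 mm; the middle 80 mm is free to grip from above. Origin: centre of underside, z up.
- solenoid_a: loose solenoid valve lying on its side in the tray: steel cylinder 24 mm diameter, 32 mm long, with a 16 mm diameter nose 22 mm long and a small black connector block on its side; 54 mm long overall, about 70 g, free to roll. Origin on its axis at mid-length, x axis towards the nose.
- solenoid_b: the second loose solenoid valve lying on its side in the tray: steel cylinder 24 mm diameter, 32 mm long, with a 16 mm diameter nose 22 mm long and a small black connector block on its side; 54 mm long overall, about 70 g, free to roll. Origin on its axis at mid-length, x axis towards the nose.
- stand: fixed low aluminium stand, 215 (x) by 400 (y) mm, top 40 mm above the bench. One end has a black rubber mat, 170 (x) by 120 (y) mm, its top 43 mm above the bench: the tray goes there. The other end (-y) carries a dark valve body, 170 by 180 mm, centred 205 mm from the mat's centre, rising to 75 mm above the bench. Origin: at bench height below the mat's centre, z up.
There are look-alikes about, which are no part of the job. What is shaped like the tray but orange or red is not meant. What is shaped like the solenoid_b but red is not meant.

How it is judged (in metres and radians):
On the way:
1. the tray is lifted clear of the bench with both solenoid valves in it (height (world z) of tray above 0.03 m and x of solenoid_a in the frame of tray between -0.075 and 0.075 m and y of solenoid_a in the frame of tray between -0.05 and 0.05 m and z of solenoid_a in the frame of tray between 0 and 0.045 m and x of solenoid_b in the frame of tray between -0.075 and 0.075 m and y of solenoid_b in the frame of tray between -0.05 and 0.05 m and z of solenoid_b in the frame of tray between 0 and 0.045 m), for 0.2 s.
At the end, for the whole second after the job is handed in: The tray stands flat on the stand's rubber mat (underside 38 to 48 mm above the bench, tilt under 3 degrees), its centre within 25 mm of the mat's centre, its long side within 11 degrees of the mat's long side (either way round), at rest, with both solenoid valves at rest inside it (horizontal distance between tray and stand below 0.025 m and z of tray in the frame of stand between 0.038 and 0.048 m and angle between tray's own z axis and vertical below 0.06 rad and angle between the x axis of tray and the x axis of stand, either way round below 0.2 rad and linear speed of tray below 0.02 m/s and linear speed of each of solenoid_a, solenoid_b below 0.05 m/s and x of solenoid_a in the frame of tray between -0.075 and 0.075 m and y of solenoid_a in the frame of tray between -0.05 and 0.05 m and z of solenoid_a in the frame of tray between 0 and 0.045 m and x of solenoid_b in the frame of tray between -0.075 and 0.075 m and y of solenoid_b in the frame of tray between -0.05 and 0.05 m and z of solenoid_b in the frame of tray between 0 and 0.045 m); the robot touches nothing.
It fails at once if the tray tilts more than 20 degrees (angle between tray's own z axis and vertical above 0.35 rad).
It fails at once if the tray is dropped: it falls free of the fingers faster than 0.45 m/s (a fall of about 10 mm) (contact force between tray and the fingers below 0.01 N and linear speed of tray above 0.45 m/s).
It also fails if it takes over 43 s, if anything falls off the work surface, if the arm or the gripper's body presses on something with over 40 N, if the wrist force passes 120 N, or if a joint passes its speed limit or range.

## Working session

There is one attempt and no reset: what is moved stays moved. The work goes in short steps, Python scripts to look and compute and a shell command to move; the robot and the scene stay as the last step left them, time stands still between calls to the robot, and variables do not carry over. Pictures are saved under pics/ and viewed, about 8 in all and at most 12, crops included, and the job is handed in when it is done.

```bash
mkdir -p pics; ls; python3 - <<'E'
from plant import bot
import cv2
for n in("scene","top"):
    im=bot.capture(n); cv2.imwrite(f"pics/{n}1.png",im)
    m=bot.camera_model(n); print(n,m)
    print(bot.spot_in("tray",n)); print(bot.spot_in("stand",n)); print(bot.spot_in("solenoid_a",n))
print(bot.get_obs())
E
```

```text
pics
scene {'fov_y': 46.51942697263139, 'cx': 320.55225693747485, 'cy': 193.3783643369422, 'eye': array([1188.42081857, -357.35066716,  955.04963519]), 'rotation': array([[ 0.59100694,  0.56981468, -0.57098339],
       [ 0.80639877, -0.43557218,  0.39999736],
       [-0.02078011, -0.69684152, -0.71692404]])}
[{'bbox': [334.4, 156.5, 401.3, 208.0], 'conf': 0.96}, {'bbox': [313.9, 116.5, 364.6, 163.0], 'conf': 0.95}, {'bbox': [435.8, 143.7, 503.1, 195.7], 'conf': 0.77}]
[{'bbox': [62.7, 254.4, 279.3, 399.4], 'conf': 0.62}]
[{'bbox': [411.0, 197.5, 421.4, 216.3], 'conf': 0.45}, {'bbox': [351.7, 171.5, 370.5, 183.7], 'conf': 0.42}]
top {'fov_y': 53.71945100880711, 'cx': 320.23159635285015, 'cy': 196.83818846131766, 'eye': array([ 332.19711251,  146.71688942, 1025.6515987 ]), 'rotation': array([[-0.00856425, -0.99104173,  0.13327768],
       [-0.99973652,  0.01132448,  0.01996616],
       [-0.02129659, -0.13307156, -0.9908776 ]])}
[{'bbox': [139.4, 105.8, 200.0, 172.4], 'conf': 0.94}, {'bbox': [223.3, 241.9, 270.4, 298.7], 'conf': 0.78}, {'bbox': [239.1, 159.1, 295.6, 222.5], 'conf': 0.67
[... 318 characters left out ...]

       -1.19403569e+00, -2.58580200e-01]), 'qd': array([ 3.92853923e-05, -2.49386722e-03,  8.09256014e-04,  1.38742618e-03,
       -1.09192289e-03, -1.62702502e-04]), 'joint_torque': array([-7.91703496e-05, -3.91584885e+01,  1.88328266e+01,  4.18463901e+00,
       -1.45188435e-03,  2.17605368e-06]), 'ee_pos': array([262.64109106, 567.05175653, 303.76745931]), 'ee_rot': array([[ 9.07389693e-01, -4.20290303e-01, -8.03011949e-05],
       [-4.20290306e-01, -9.07389637e-01, -3.24384858e-04],
       [ 6.34713378e-05,  3.28093290e-04, -9.99999944e-01]]), 'force': array([-0.12517881, -0.161684  ,  0.02187173]), 'ft_torque': array([-0.04292409, -0.01362418,  0.02464558]), 'width': 85.60183368346436}
```

```bash
python3 - <<'E'
import cv2
t=cv2.imread("pics/top1.png")
cv2.imwrite("pics/top_a.png",cv2.resize(t[80:330,110:310],None,fx=3,fy=2.4*1.25 if 0 else 3,interpolation=cv2.INTER_CUBIC)[:600*2][:750])
a=cv2.resize(t[90:290,130:330],(600,600),interpolation=cv2.INTER_CUBIC); cv2.imwrite("pics/top_b.png",a)
E
```

```text
(no output)
```

View pics/top1.png

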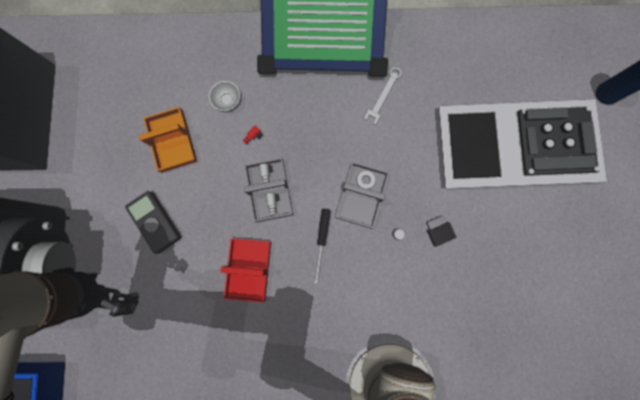

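View pics/top_b.png

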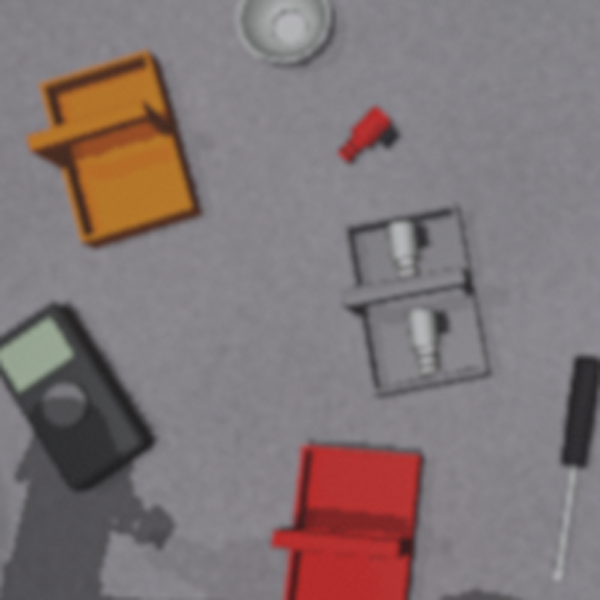

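The red and orange handled trays are decoys. The grey ones in the top image are A at (270,190), holding two steel valves, and B at (362,195), holding a bearing ring. A fits the description, and the enlarged crop confirms it. The mat is at about (475,145).

```bash
python3 - <<'E'
import cv2,numpy as np
t=cv2.imread("pics/top1.png"); s=cv2.imread("pics/scene1.png")
a=cv2.resize(t[90:200,430:620],(760,440),interpolation=cv2.INTER_CUBIC); cv2.imwrite("pics/stand.png",a)
b=cv2.resize(s[140:220,310:420],(770,560),interpolation=cv2.INTER_CUBIC); cv2.imwrite("pics/sc.png",b)
E
```

```text
(no output)
```

View pics/stand.png

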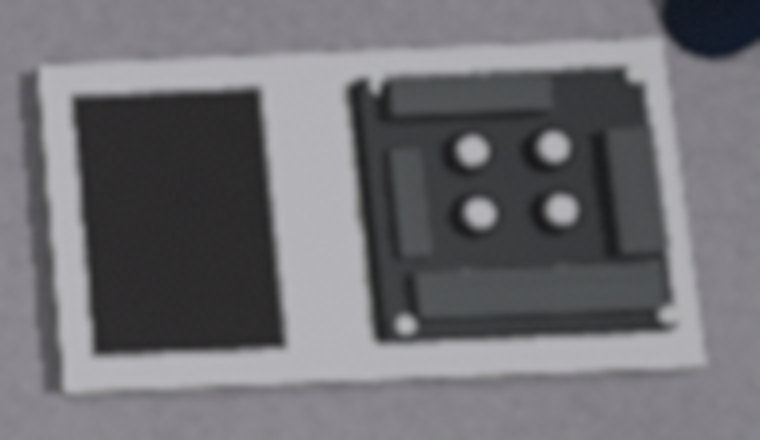

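View pics/sc.png

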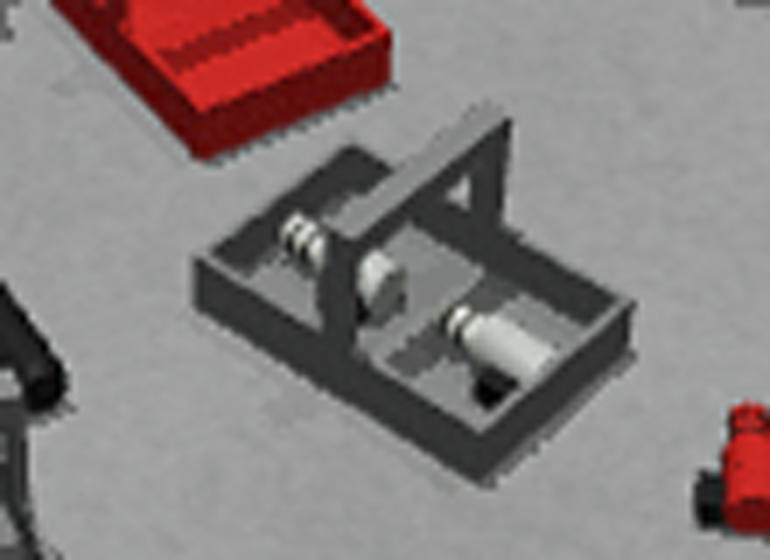

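```bash
cat >h.py <<'E'
import numpy as np
from plant import bot
from scipy.optimize import least_squares
def proj(n,P):
    m=bot.camera_model(n); f=200/np.tan(np.radians(m["fov_y"])/2)
    p=(np.atleast_2d(P)-m["eye"])@m["rotation"]
    return p[:,:2]/p[:,2:]*f+[m["cx"],m["cy"]]
def W(L,q): c,s=np.cos(q[2]),np.sin(q[2]); L=np.array(L,float); return np.c_[L[:,0]*c-L[:,1]*s+q[0],L[:,0]*s+L[:,1]*c+q[1],L[:,2]]
def fit(obs,x0):
    r=lambda q:np.concatenate([(proj(n,W(L,q))-px).ravel() for n,L,px in obs])
    s=least_squares(r,x0); return s.x,s.fun.reshape(-1,2).round(2)
E
python3 - <<'E'
from h import *
# corner order: (+x,+y),(+x,-y),(-x,-y),(-x,+y)
C=lambda a,b,z:[[a,b,z],[a,-b,z],[-a,-b,z],[-a,b,z]]
mat=np.array([(75,97),(260,90),(284,346),(95,353)])/4+[430-.375,90-.375]
q,r=fit([("top",C(85,60,43),mat)],[450,-250,0]); print("mat",q,r.tolist(),np.hypot(*q[:2]))
tt=np.array([(349,230),(458,208),(490,374),(379,395)])/3+[130-.33,90-.33]
ob1=("top",C(75,50,30),tt)
q,r=fit([ob1],[330,260,0]); print("tray top",q,r.tolist())
sc=np.array([(632,302),(480,432),(195,258),(350,147),(483,483)])/7+[310-.43,140-.43]
ob2=("scene",C(75,50,30)+[[75,-50,0]],sc)
q,r=fit([ob2],[330,260,0]); print("scene",q,r.tolist())
q,r=fit([ob1,ob2],[330,260,0]); print("both",q,r.tolist(),np.hypot(*q[:2]))
o=bot.get_obs();R=o["ee_rot"]
print(np.degrees(q[2]))
E
```

```text
mat [ 5.93482144e+02 -2.24977148e+02  2.30461304e-02] [[-0.47, -0.63], [0.35, -0.65], [0.51, 0.64], [-0.4, 0.57]] 634.6934477434693
tray top [4.85391469e+02 2.96941392e+02 1.89244088e-01] [[-0.91, -0.71], [0.73, -1.0], [0.95, 0.4], [-0.79, 1.22]]
scene [4.90210768e+02 2.99956231e+02 1.93383445e-01] [[0.62, -0.22], [0.55, 0.55], [-0.29, 0.11], [-0.28, -1.45], [-0.63, 0.7]]
both [4.87705311e+02 2.98658691e+02 1.94628788e-01] [[-1.69, -1.44], [-0.1, -1.94], [0.41, -0.64], [-1.28, 0.38], [-0.33, -0.54], [-0.38, 0.22], [-1.19, -0.15], [-1.19, -1.71], [-1.54, 0.36]] 571.885901124904
11.151408103849395
```

```bash
cat >>h.py <<'E'
from scipy.spatial.transform import Rotation as Ro
def go(x,y,z,ang):  # ang: tool y-axis heading, tool straight down
    o=bot.get_obs(); R=o["ee_rot"]; c,s=np.cos(ang),np.sin(ang)
    Y=np.array([c,s,0]); Z=np.array([0,0,-1.]); T=np.c_[np.cross(Y,Z),Y,Z]
    print("shift",((R.T@(np.array([x,y,z])-o["ee_pos"]))/150).round(3),"turn",(Ro.from_matrix(R.T@T).as_rotvec()/(np.pi/4)).round(3),"t",round(o["time"],2),"pos",o["ee_pos"].round(1),"w",round(o["width"],1),"F",o["force"].round(1))
E
python3 -m crank '[[[0.05,0.02,0.02],[0,0,0.05],1],[[0.15,0.07,0.05],[0,0,0.12],1],[[0.27,0.13,0.1],[0,0,0.2],1],[[0.4,0.19,0.14],[0,0,0.3],1],[[0.53,0.25,0.18],[0,0,0.4],1],[[0.66,0.31,0.22],[0,0,0.5],1],[[0.79,0.37,0.25],[0,0,0.6],1],[[0.92,0.43,0.28],[0,0,0.65],1],[[1,0.47,0.3],[0,0,0.7],1],[[1,0.47,0.3],[0,0,0.7],1]]'
python3 -c "
from h import *
go(488,299,200,.194-np.pi)"
```

```text
time: 1.23
ee_pos: [370.1, 438.0, 258.1]
ee_rot: [[0.55, -0.835, -0.001], [-0.835, -0.55, -0.002], [0.001, 0.002, -1.0]]
force: [0.2, -0.2, 0.8]
width: 85.1
shift [ 1.206 -0.147  0.389] turn [ 0.002 -0.002  0.495] t 1.23 pos [370.1 438.  258.1] w 85.1 F [ 0.2 -0.2  0.8]
```

```bash
python3 -m crank '[[[0.05,-0.01,0.02],[0,0,0.05],1],[[0.15,-0.02,0.05],[0,0,0.1],1],[[0.27,-0.03,0.1],[0,0,0.2],1],[[0.4,-0.05,0.15],[0,0,0.3],1],[[0.53,-0.07,0.2],[0,0,0.4],1],[[0.66,-0.09,0.25],[0,0,0.45],1],[[0.79,-0.11,0.3],[0,0,0.495],1],[[0.92,-0.13,0.35],[0,0,0.495],1],[[1,-0.147,0.389],[0,0,0.495],1],[[1,-0.147,0.389],[0,0,0.495],1]]'
python3 - <<'E'
from h import *
import cv2
go(488,299,200,.194-np.pi)
m=bot.camera_model("wrist"); im=bot.capture("wrist"); cv2.imwrite("pics/w1.png",im)
print(m)
def fish(P):
    f=200/np.tan(np.radians(m["fov_y"])/2); p=(np.array(P,float)-m["eye"])@m["rotation"]
    r=np.hypot(p[:,0],p[:,1]); th=np.arctan2(r,p[:,2]); return p[:,:2]/r[:,None]*(f*th)[:,None]+[m["cx"],m["cy"]]
q=[488,299,.194]
L=[[75,50,30],[75,-50,30],[-75,-50,30],[-75,50,30],[7,50,90],[7,-50,90],[-7,-50,90],[-7,50,90]]
pp=fish(W(L,q)); print(pp.round(0).tolist())
for k in (0,4):
    cv2.polylines(im,[pp[k:k+4].round().astype(int)],True,(0,255,0),1)
cv2.imwrite("pics/w1o.png",im)
E
```

```text
time: 2.07
ee_pos: [471.8, 322.9, 198.4]
ee_rot: [[0.19, -0.982, -0.003], [-0.982, -0.19, -0.004], [0.003, 0.004, -1.0]]
force: [-0.2, 0.2, -0.3]
width: 85.6
shift [ 0.177 -0.076 -0.011] turn [ 0.005 -0.004 -0.004] t 2.07 pos [471.8 322.9 198.4] w 85.6 F [-0.2  0.2 -0.3]
{'fov_y': 65.70646984690485, 'cx': 322.00548693052906, 'cy': 199.71133849391197, 'eye': array([488.31919444, 242.38982351, 268.25474847]), 'rotation': array([[-0.98197705, -0.17795477, -0.06366456],
       [-0.18895864,  0.93144948,  0.3109606 ],
       [ 0.0039634 ,  0.31738615, -0.9482881 ]])}
[[223.0, 228.0], [212.0, 111.0], [404.0, 109.0], [397.0, 228.0], [295.0, 265.0], [290.0, 110.0], [314.0, 109.0], [316.0, 265.0]]
```

View pics/w1o.png

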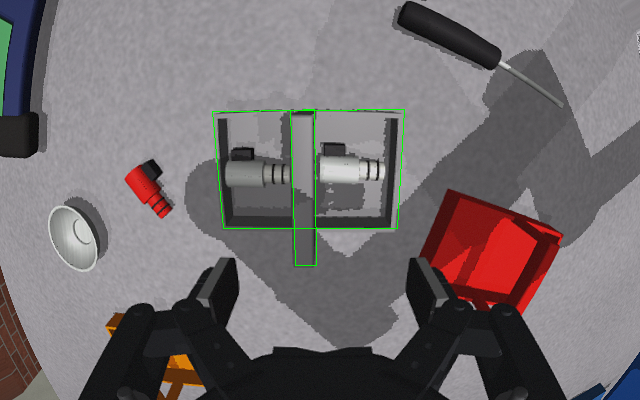

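The overlay of the fitted tray lies on the wrist picture to within about 1 px: box (213..404, 109..228), handle at x≈303. The two valves at (258,173) and (350,170) are in this tray. Descending.

```bash
python3 -m crank '[[[0.06,-0.03,0],[0.005,-0.004,-0.004],1],[[0.13,-0.06,0],[0.005,-0.004,-0.004],1],[[0.177,-0.076,0.03],[0.005,-0.004,-0.004],1],[[0.177,-0.076,0.1],[0.005,-0.004,-0.004],1],[[0.177,-0.076,0.2],[0.005,-0.004,-0.004],1],[[0.177,-0.076,0.3],[0.005,-0.004,-0.004],1],[[0.177,-0.076,0.37],[0.005,-0.004,-0.004],1],[[0.177,-0.076,0.41],[0.005,-0.004,-0.004],1],[[0.177,-0.076,0.42],[0.005,-0.004,-0.004],1],[[0.177,-0.076,0.42],[0.005,-0.004,-0.004],1]]'
python3 -c "
from h import *
go(488,299,135,.194-np.pi)"
```

```text
time: 2.95
ee_pos: [487.5, 299.9, 135.7]
ee_rot: [[0.194, -0.981, 0.001], [-0.981, -0.194, 0.0], [-0.0, -0.001, -1.0]]
force: [0.2, 0.3, 0.7]
width: 85.4
shift [ 0.007 -0.002  0.005] turn [-0.001  0.     0.002] t 2.95 pos [487.5 299.9 135.7] w 85.4 F [0.2 0.3 0.7]
```

```bash
python3 -m crank '[[[0.007,0,0.005],[0,0,0],0.4],[[0.007,0,0.005],[0,0,0],0],[[0.007,0,0.005],[0,0,0],-0.3],[[0.007,0,0.005],[0,0,0],-0.6],[[0.007,0,0.005],[0,0,0],-0.8],[[0.007,0,0.005],[0,0,0],-1],[[0.007,0,0.005],[0,0,0],-1],[[0.007,0,0.005],[0,0,0],-1],[[0.007,0,0.005],[0,0,0],-1],[[0.007,0,0.005],[0,0,0],-1]]'
python3 -m crank '[[[0,0,-0.01],[0,0,0],-1],[[0,0,-0.03],[0,0,0],-1],[[0,0,-0.06],[0,0,0],-1],[[0,0,-0.1],[0,0,0],-1],[[0,0,-0.15],[0,0,0],-1],[[0,0,-0.2],[0,0,0],-1],[[0,0,-0.24],[0,0,0],-1],[[0,0,-0.27],[0,0,0],-1],[[0,0,-0.28],[0,0,0],-1],[[0,0,-0.28],[0,0,0],-1]]'
python3 - <<'E'
from h import *
import cv2
go(593.5,-225,250,.023-np.pi)
im=bot.capture("wrist"); cv2.imwrite("pics/w2.png",im)
E
```

```text
time: 3.78
ee_pos: [488.0, 299.1, 135.4]
ee_rot: [[0.195, -0.981, 0.002], [-0.981, -0.195, 0.001], [-0.0, -0.002, -1.0]]
force: [-0.2, -0.2, 2.7]
width: 12.8
time: 4.62
ee_pos: [488.0, 299.2, 178.1]
ee_rot: [[0.195, -0.981, 0.002], [-0.981, -0.195, 0.002], [-0.001, -0.003, -1.0]]
force: [0.2, 0.5, -3.3]
width: 13.4
shift [ 3.564 -0.011 -0.484] turn [-0.003  0.002  0.22 ] t 4.62 pos [488.  299.2 178.1] w 13.4 F [ 0.2  0.5 -3.3]
```

View pics/w2.png

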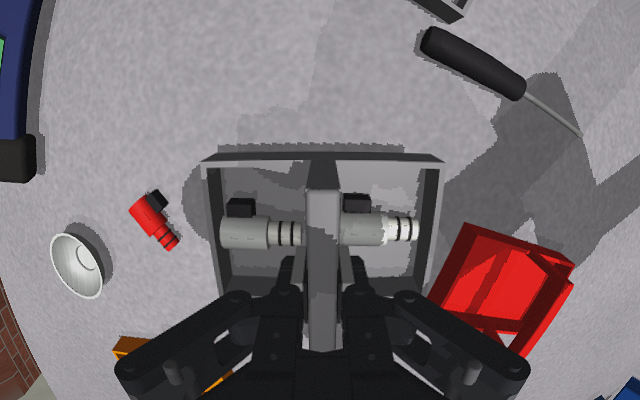

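Grasp is good: the tray hangs level, both valves at (258,232) and (375,230) are inside, and about 3.5 N is carried. Raising to clear the twin's handle, then carrying.

```bash
python3 -m crank '[[[0,0,-0.02],[0,0,0],-1],[[0,0,-0.06],[0,0,0],-1],[[0,0,-0.12],[0,0,0],-1],[[0,0,-0.19],[0,0,0],-1],[[0,0,-0.26],[0,0,0],-1],[[0,0,-0.33],[0,0,0],-1],[[0,0,-0.4],[0,0,0],-1],[[0.01,0,-0.45],[0,0,0],-1],[[0.04,0,-0.48],[0,0,0],-1],[[0.09,0,-0.48],[0,0,0],-1]]'
python3 -m crank '[[[0.06,0,0],[0,0,0],-1],[[0.14,0,0],[0,0,0],-1],[[0.24,0,0],[0,0,0.01],-1],[[0.34,0,0],[0,0,0.02],-1],[[0.45,0,0],[0,0,0.03],-1],[[0.56,0,0],[0,0,0.04],-1],[[0.67,0,0],[0,0,0.05],-1],[[0.78,0,0],[0,0,0.06],-1],[[0.89,0,0],[0,0,0.07],-1],[[1,0,0],[0,0,0.08],-1]]'
python3 -c "
from h import *
go(593.5,-225,250,.023-np.pi)"
```

```text
time: 5.5
ee_pos: [490.8, 286.0, 251.1]
ee_rot: [[0.195, -0.981, 0.004], [-0.981, -0.195, 0.003], [-0.002, -0.004, -1.0]]
force: [0.1, 0.2, -4.6]
width: 13.2
time: 6.33
ee_pos: [520.0, 136.6, 250.4]
ee_rot: [[0.132, -0.991, 0.003], [-0.991, -0.132, 0.002], [-0.002, -0.003, -1.0]]
force: [-0.2, 0.2, -3.7]
width: 12.9
shift [ 2.454e+00 -1.690e-01 -2.000e-03] turn [-0.004  0.003  0.139] t 6.33 pos [520.  136.6 250.4] w 12.9 F [-0.2  0.2 -3.7]
```

```bash
python3 -m crank '[[[0.1,-0.01,0],[0,0,0.01],-1],[[0.2,-0.02,0],[0,0,0.02],-1],[[0.3,-0.02,0],[0,0,0.03],-1],[[0.4,-0.03,0],[0,0,0.04],-1],[[0.5,-0.03,0],[0,0,0.05],-1],[[0.6,-0.04,0],[0,0,0.06],-1],[[0.7,-0.05,0],[0,0,0.07],-1],[[0.8,-0.05,0],[0,0,0.08],-1],[[0.9,-0.06,0],[0,0,0.09],-1],[[1,-0.07,0],[0,0,0.1],-1]]'
python3 -m crank '[[[0.1,-0.01,0],[0,0,0],-1],[[0.2,-0.02,0],[0,0,0],-1],[[0.3,-0.02,0],[0,0,0.01],-1],[[0.4,-0.03,0],[0,0,0.01],-1],[[0.5,-0.03,0],[0,0,0.02],-1],[[0.6,-0.04,0],[0,0,0.02],-1],[[0.7,-0.05,0],[0,0,0.03],-1],[[0.79,-0.05,0],[0,0,0.03],-1],[[0.87,-0.06,0],[0,0,0.04],-1],[[0.94,-0.07,0],[0,0,0.04],-1]]'
python3 -c "
from h import *
go(593.5,-225,250,.023-np.pi)"
```

```text
time: 7.17
ee_pos: [549.6, -12.9, 249.8]
ee_rot: [[0.052, -0.999, 0.002], [-0.999, -0.052, 0.002], [-0.002, -0.002, -1.0]]
force: [0.4, -0.4, -3.1]
width: 13.2
time: 8.0
ee_pos: [567.0, -154.9, 249.3]
ee_rot: [[0.019, -1.0, 0.001], [-1.0, -0.019, 0.002], [-0.002, -0.001, -1.0]]
force: [0.2, 0.1, -4.8]
width: 13.1
shift [ 0.47  -0.168 -0.005] turn [-0.002  0.003 -0.005] t 8.0 pos [ 567.  -154.9  249.3] w 13.1 F [ 0.2  0.1 -4.8]
```

```bash
python3 -m crank '[[[0.07,-0.02,0],[-0.002,0.003,-0.005],-1],[[0.14,-0.05,0],[-0.002,0.003,-0.005],-1],[[0.21,-0.08,0],[-0.002,0.003,-0.005],-1],[[0.28,-0.1,0],[-0.002,0.003,-0.005],-1],[[0.34,-0.12,0],[-0.002,0.003,-0.005],-1],[[0.39,-0.14,0],[-0.002,0.003,-0.005],-1],[[0.43,-0.155,0],[-0.002,0.003,-0.005],-1],[[0.46,-0.165,0],[-0.002,0.003,-0.005],-1],[[0.47,-0.168,0],[-0.002,0.003,-0.005],-1],[[0.47,-0.168,0],[-0.002,0.003,-0.005],-1]]'
python3 - <<'E'
from h import *
import cv2
go(593.5,-225,178,.023-np.pi)
im=bot.capture("scene")
L=lambda a,b,z:[[a,b,z],[a,-b,z],[-a,-b,z],[-a,b,z]]
p=proj("scene",W(L(85,60,43),[593.5,-225,.023])); cv2.polylines(im,[(p*16).round().astype(int)],True,(0,255,0),1,0,4)
p=p.mean(0).astype(int); y,x=max(p[1]-130,0),max(p[0]-110,0)
w=cv2.resize(bot.capture("wrist"),(400,250)); c=cv2.resize(im[y:y+200,x:x+260],(780,600)); cv2.imwrite("pics/s3.png",c)
E
```

```text
time: 8.83
ee_pos: [593.5, -225.1, 249.1]
ee_rot: [[0.022, -1.0, -0.0], [-1.0, -0.022, -0.0], [0.0, 0.0, -1.0]]
force: [-0.7, -1.0, -3.9]
width: 13.0
shift [-0.001 -0.     0.474] turn [ 0.001 -0.    -0.001] t 8.83 pos [ 593.5 -225.1  249.1] w 13.0 F [-0.7 -1.  -3.9]
```

View pics/s3.png

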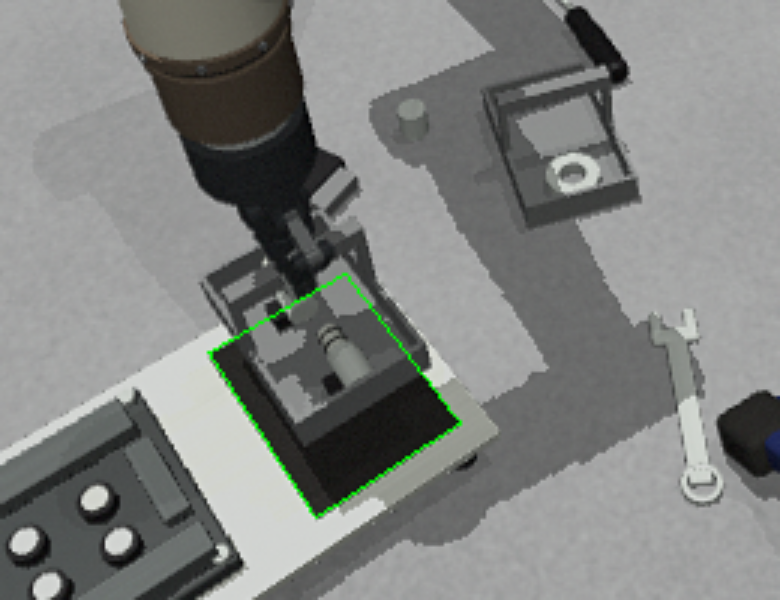

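The scene camera confirms the mat fit: the overlay coincides with the mat edges. The tray hangs level above it, with its valves aboard. Lowering.

```bash
python3 -m crank '[[[0,0,0.02],[0,0,0],-1],[[0,0,0.06],[0,0,0],-1],[[0,0,0.12],[0,0,0],-1],[[0,0,0.18],[0,0,0],-1],[[0,0,0.24],[0,0,0],-1],[[0,0,0.3],[0,0,0],-1],[[0,0,0.35],[0,0,0],-1],[[0,0,0.39],[0,0,0],-1],[[0,0,0.41],[0,0,0],-1],[[0,0,0.42],[0,0,0],-1]]'
python3 -m crank '[[[0,0,0.005],[0,0,0],-1],[[0,0,0.01],[0,0,0],-1],[[0,0,0.015],[0,0,0],-1],[[0,0,0.02],[0,0,0],-1],[[0,0,0.025],[0,0,0],-1],[[0,0,0.03],[0,0,0],-1],[[0,0,0.035],[0,0,0],-1],[[0,0,0.04],[0,0,0],-1],[[0,0,0.04],[0,0,0],-1],[[0,0,0.04],[0,0,0],-1]]'
python3 -c "
from h import *
go(593.5,-225,178,.023-np.pi)"
```

```text
time: 9.77
ee_pos: [593.2, -224.7, 185.4]
ee_rot: [[0.023, -1.0, -0.002], [-1.0, -0.023, 0.0], [-0.0, 0.002, -1.0]]
force: [0.3, 0.1, -3.0]
width: 12.9
time: 10.6
ee_pos: [593.2, -224.7, 179.3]
ee_rot: [[0.023, -1.0, -0.002], [-1.0, -0.023, 0.0], [-0.0, 0.002, -1.0]]
force: [0.1, -0.3, -3.6]
width: 13.2
shift [ 0.002 -0.002  0.009] turn [ 0.002  0.    -0.   ] t 10.6 pos [ 593.2 -224.7  179.3] w 13.2 F [ 0.1 -0.3 -3.6]
```

```bash
python3 -m crank '[[[0,0,0.002],[0,0,0],-1],[[0,0,0.004],[0,0,0],-1],[[0,0,0.006],[0,0,0],-1],[[0,0,0.008],[0,0,0],-1],[[0,0,0.01],[0,0,0],-1],[[0,0,0.011],[0,0,0],-1],[[0,0,0.012],[0,0,0],-1],[[0,0,0.012],[0,0,0],-1],[[0,0,0.012],[0,0,0],-1],[[0,0,0.012],[0,0,0],-1]]'
```

```text
time: 11.43
ee_pos: [593.0, -224.7, 178.5]
ee_rot: [[0.023, -1.0, -0.002], [-1.0, -0.023, -0.0], [0.0, 0.002, -1.0]]
force: [-4.6, 1.7, 6.0]
width: 13.3
```

Contact: the force went from -3.6 to +6 N at exactly the expected height. Opening and then backing straight up.

```bash
python3 -m crank '[[[0,0,0],[0,0,0],-0.8],[[0,0,0],[0,0,0],-0.6],[[0,0,0],[0,0,0],-0.4],[[0,0,0],[0,0,0],-0.2],[[0,0,0],[0,0,0],0],[[0,0,0],[0,0,0],0.2],[[0,0,0],[0,0,0],0.4],[[0,0,0],[0,0,0],0.4],[[0,0,0],[0,0,0],0.4],[[0,0,0],[0,0,0],0.4]]'
python3 -m crank '[[[0,0,-0.03],[0,0,0],0.4],[[0,0,-0.1],[0,0,0],0.4],[[0,0,-0.2],[0,0,0],0.4],[[0,0,-0.3],[0,0,0],0.4],[[0,0,-0.4],[0,0,0],0.4],[[0,0,-0.5],[0,0,0],0.4],[[0,0,-0.6],[0,0,0],0.4],[[0,0,-0.7],[0,0,0],0.4],[[0,0,-0.7],[0,0,0],0.4],[[0,0,-0.7],[0,0,0],0.4]]'
python3 - <<'E'
from h import *
import cv2
im=bot.capture("scene")
L=lambda a,b,z:[[a,b,z],[a,-b,z],[-a,-b,z],[-a,b,z]]
q=[593.5,-225,.023]
for P,c in ((L(85,60,43),(0,255,0)),(L(75,50,73),(0,0,255))):
    p=proj("scene",W(P,q)); cv2.polylines(im,[(p*16).round().astype(int)],True,c,1,0,4)
p=p.mean(0).astype(int); y,x=max(p[1]-100,0),max(p[0]-130,0)
cv2.imwrite("pics/s4.png",cv2.resize(im[y:y+200,x:x+260],(780,600)))
print(x,y,bot.get_obs()["force"])
E
```

```text
time: 12.27
ee_pos: [593.0, -224.7, 178.4]
ee_rot: [[0.023, -1.0, -0.002], [-1.0, -0.023, -0.0], [0.0, 0.002, -1.0]]
force: [-0.3, 0.4, -0.9]
width: 59.5
time: 13.1
ee_pos: [593.4, -224.7, 285.0]
ee_rot: [[0.023, -1.0, 0.001], [-1.0, -0.023, -0.0], [0.0, -0.001, -1.0]]
force: [0.2, 0.4, -0.6]
width: 59.8
87 193 [-1.10441613  0.37627247 -0.43776043]
```

View pics/s4.png

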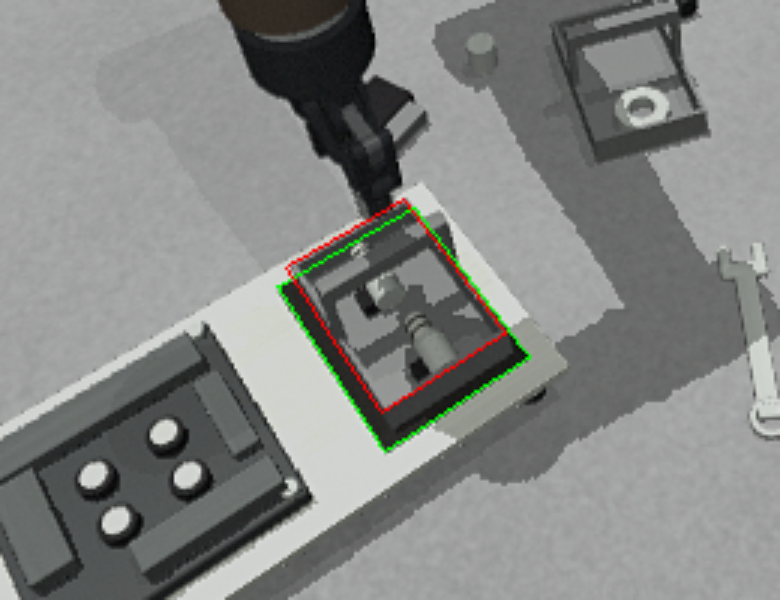

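The tray stands square on the mat, a few mm from the predicted outline, with both valves at crop (385,292) and (430,335) inside and the gripper clear. One idle call to settle, then I hand in.

```bash
python3 -m crank '[[[0,0,0],[0,0,0],0.4],[[0,0,0],[0,0,0],0.4],[[0,0,0],[0,0,0],0.4],[[0,0,0],[0,0,0],0.4],[[0,0,0],[0,0,0],0.4],[[0,0,0],[0,0,0],0.4],[[0,0,0],[0,0,0],0.4],[[0,0,0],[0,0,0],0.4],[[0,0,0],[0,0,0],0.4],[[0,0,0],[0,0,0],0.4]]'
python3 -c "
from h import *
import cv2
a=bot.capture('scene');b=cv2.imread('pics/s4.png')
bot.capture('wrist')
c=bot.capture('scene');d=cv2.absdiff(a,c)[193:393,87:347];print('diff',d.mean(),d.max())
print(bot.job_done())"
```

```text
time: 13.98
ee_pos: [592.9, -224.6, 283.6]
ee_rot: [[0.023, -1.0, -0.001], [-1.0, -0.023, 0.0], [-0.0, 0.001, -1.0]]
force: [-0.0, 0.1, 0.3]
width: 59.5
diff 0.9405833333333333 12
the job is handed in; nothing more can be done
None
```

The grey tray with the two solenoid valves is standing on the rubber mat and has been let go. I handed the job in at about 14 s of the 43 s allowed. The hand-in reports no verdict.

- **Carrying:** I gripped the tray by its handle, raised it above the height of the other grey tray's handle, carried it level and lowered it slowly. It touched down at the expected height, with a force change of about 10 N and no drop.
- **Last picture:** The tray is flat and square on the mat, within a few mm of the predicted outline, with both valves inside. The gripper is clear, and the measured tool force is about zero.
- **Movement:** Two pictures taken about 0.1 s apart just before the hand-in differed by no more than 12 grey levels, which I take to be camera noise. That suggests nothing was moving.
- **Disagreement:** The top and scene cameras put the tray's starting position about 6 mm apart. I used the average, and an overlay on the wrist camera picture confirmed it before I gripped.

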